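# Match two bone keys to their puzzle boxes by thickness

## Robot

A 6-joint arm with a two-finger parallel gripper is mounted at the origin on the work surface. World frame = base frame: x ahead of the robot, y to its left, z up, the work surface at z = 0. Lengths are in m, angles in rad, forces in N, time in s.
With the tool pointing down it reaches from about 0.275 to 0.825 m from the base axis. Payload 5.2 kg.
Tool frame: the origin (TCP) lies on the centre line of the jaws, within the pads' length; the fingertips stand 25 mm ahead of it and the grasp point (between the pads) lies 6 mm ahead of it; z points along the fingers, y is the direction in which the jaws open and shut (so a half turn about z gives the same grasp; the last joint's range is limited). The gripper opens to 93 mm and grips with 3 to 60 N. Pads are 15 mm wide; open, the fingers measure 128 mm over their backs; the gripper's body (75 mm by 188 mm) begins 65 mm behind the grasp point.
Start: joints at [1.093, 0.259, 1.535, -0, 1.348, -0.203], TCP at [0.149, 0.529, 0.244] pointing down, gripper open.
Joint ranges: [-3.14, 3.14], [-0.91, 2.08], [0.19, 2.58], [-1.22, 4.36], [0.22, 2.71], [-3.12, 3.12]. Speed limits (rad/s): [2.57, 2.57, 3.14, 3.14, 3.14, 3.14].

## Interface

Orientations are given as [roll, pitch, yaw] about the fixed x, y, z axes, in that order (R = Rz(yaw) Ry(pitch) Rx(roll)).
In Python, from rig import readout, optics, ctrl gives the robot as it stands.
- The arm moves only by the tool drive_tool, never from a script. Its argument "rows" is a list of rows, each a list of 3 entries, a list of its own where there are three numbers: the closure, from -1 (fully open) to 1 (shut), then the shift along the tool's x, y, z in units of 0.15 m (1.0 is 0.15 m), then the turn about the tool's z in units of pi/2 rad (1.0 is pi/2 rad). A call has 1 to 10 rows; each row is the pose to reach, as a shift and turn from the pose commanded when the call began, along the tool's axes at that moment; what a row does not reach only later rows make up. A row lasts 1/10 s, in which the tool goes at most 50 mm and 8.59 degrees, less where a joint would pass 70% of its speed; a pose out of reach is approached as far as the arm can. A call with a number of a shift or a turn outside -1 to 1 is refused whole. A call with a gripper value outside its range is refused whole. The fingers move at their own pace and stop on an object; the grip force is fixed at half the most. Time passes only in rows, so rows that repeat a pose let the fingers close. It gives the time, the measured TCP pose, the force and the opening at its end, in the units of the state.
- readout.observe(): the state, without advancing time (a new reading comes with each control period).
- optics.camera(name): name is "side" or "top" or "wrist"; returns a dict with "frame" (480x640x3 uint8, red, green, blue), "fx", "fy", "cx", "cy" (pixels), "R" (3x3) and "t" (3): a world point X has camera coordinates R X + t. Camera axes: x right, y down, z forward; pixel columns grow to the right and rows downward; lengths in m; the calibration is good to about 2 mm. A picture is of the moment at which its call begins. There is no depth.
- ctrl.sign_off(): hands the job in, once; it reports no verdict.
The state is a dict: "t": time; "joint_pos": joint angles; "dq": joint speeds; "joint_efforts": joint torques, N m; "tool_pos": TCP position; "ee_rot": TCP orientation; "contact_force": force on the tool from outside, world axes, zero at the start; "moment": the same for the moment, N m; "opening": finger opening in m.
Only numpy, scipy, OpenCV 4.12 (cv2) and the standard library are available. Lean on these libraries where they do the work, as an engineer would, in place of code of your own. Each camera call takes 0.05 s, during which the arm holds its last target.

## Task

Two bone key blocks stand on the bench; they look alike, but one is 24 mm thick and the other 20 mm. Pinch each one to feel its thickness, then press it fully home, upright, in the slot it fits: the 24 mm key in the walnut box with the brass rim, the 20 mm key in the pale hinoki box. Seat them firmly but gently, never forcing a key against a box with more than about 25 N, and leave the awl, the marking gauge and the copper tin where they are.

Things in the scene. Friction and masses are not known exactly. Their poses are not given: they have to be found in the camera images.
- bone_a: One of two like cream bone key blocks with two thin rosewood bands near the top: 44 mm long, 52 mm high, and either 20 mm or 24 mm thick (one block of each; which is which is not told and cannot be told from the pose). Origin at the centre of the underside, z up, x along the 44 mm length, y through the thickness. Loose, 60 to 120 g, stands on the bench with its thickness level.
- bone_b: One of two like cream bone key blocks with two thin rosewood bands near the top: 44 mm long, 52 mm high, and either 20 mm or 24 mm thick (one block of each; which is which is not told and cannot be told from the pose). Origin at the centre of the underside, z up, x along the 44 mm length, y through the thickness. Loose, 60 to 120 g, stands on the bench with its thickness level.
- walnut_box: Dark walnut puzzle box, fixed, 110 (x) x 90 (y) x 60 mm high, let 0 to 8 mm into the bench, brass rim round the slot in its top. Origin: centre of its underside, z up, x along the slot. A sprung brass leaf in the slot's +y wall stands 3 mm into it (sloping out from 4 to 16 mm down) and gives way, 3.6 N plus 3 N per mm: the 24 mm key needs a push of 4 to 14 N all the way down, sinks only half way by its weight.
- hinoki_box: Pale yellowish hinoki puzzle box, fixed, 110 (x) x 90 (y) x 60 mm high, let 0 to 8 mm into the bench, dark red rosewood rim round the slot in its top. Origin: centre of its underside, z up, x along the slot. A sprung brass leaf in the slot's +y wall stands 3 mm into it (sloping out from 4 to 16 mm down) and gives way, 3.6 N plus 3 N per mm: the 20 mm key needs a push of 4 to 14 N all the way down, sinks only half way by its weight.
- walnut_box_slot (a point): Centre of the mouth of the key slot in the walnut box, level with the box's top, 52 to 60 mm above the bench; axes as the box. The slot is upright, 46.5 mm long (x), 25.8 mm wide (y), 30 mm deep, with a 1.5 mm bevel round the mouth, for the 24 mm key; a key that is home stands 22 mm out of the box.
- hinoki_box_slot (a point): Centre of the mouth of the key slot in the hinoki box, level with the box's top, 52 to 60 mm above the bench; axes as the box. The slot is upright, 46.5 mm long (x), 21.8 mm wide (y), 30 mm deep, with a 1.5 mm bevel round the mouth, for the 20 mm key; a key that is home stands 22 mm out of the box.
- awl: Bystander: awl with cherry handle and brass ferrule, 150 long, lying (mm). Origin at the centre of its underside. Loose.
- gauge: Bystander: rosewood marking gauge, 200 x 62, 68 high (mm). Origin at the centre of its underside. Loose.
- copper_tin: Bystander: dented copper tool tin, 150 x 90 x 65, open, tools in it (mm). Origin at the centre of its underside. Loose.
Mind the look-alikes: they are no part of the job. Leave any blue or red look-alike of the bone_a alone.

How it is judged:
On the way, in this order (a step that is already met when the one before it is completed fails the run):
1. a key is pinched and lifted off the bench (((contact force between the fingers and bone_a above 1 N and height (world z) of bone_a above 0.015 m) or (contact force between the fingers and bone_b above 1 N and height (world z) of bone_b above 0.015 m))), for 0.2 s.
2. one key is fully home in a slot, the fingers off it ((((z of bone_a in the frame of walnut_box_slot below -0.028 m and horizontal distance between bone_a and walnut_box_slot below 0.005 m and angle between bone_a's own z axis and vertical below 0.07 rad) and contact force between the fingers and bone_a below 0.1 N) or ((z of bone_a in the frame of hinoki_box_slot below -0.028 m and horizontal distance between bone_a and hinoki_box_slot below 0.005 m and angle between bone_a's own z axis and vertical below 0.07 rad) and contact force between the fingers and bone_a below 0.1 N) or ((z of bone_b in the frame of walnut_box_slot below -0.028 m and horizontal distance between bone_b and walnut_box_slot below 0.005 m and angle between bone_b's own z axis and vertical below 0.07 rad) and contact force between the fingers and bone_b below 0.1 N) or ((z of bone_b in the frame of hinoki_box_slot below -0.028 m and horizontal distance between bone_b and hinoki_box_slot below 0.005 m and angle between bone_b's own z axis and vertical below 0.07 rad) and contact force between the fingers and bone_b below 0.1 N))), for 0.2 s.
At the end, for the whole second after the job is handed in: Each slot holds one key (only the right match fits): its underside within 2 mm of the slot's floor, its centre within 5 mm of the slot's centre, upright within 4 degrees, both released and at rest ((((z of bone_a in the frame of walnut_box_slot below -0.028 m and horizontal distance between bone_a and walnut_box_slot below 0.005 m and angle between bone_a's own z axis and vertical below 0.07 rad) and (z of bone_b in the frame of hinoki_box_slot below -0.028 m and horizontal distance between bone_b and hinoki_box_slot below 0.005 m and angle between bone_b's own z axis and vertical below 0.07 rad)) or ((z of bone_a in the frame of hinoki_box_slot below -0.028 m and horizontal distance between bone_a and hinoki_box_slot below 0.005 m and angle between bone_a's own z axis and vertical below 0.07 rad) and (z of bone_b in the frame of walnut_box_slot below -0.028 m and horizontal distance between bone_b and walnut_box_slot below 0.005 m and angle between bone_b's own z axis and vertical below 0.07 rad))) and linear speed of each of bone_a, bone_b below 0.02 m/s); the robot touches nothing.
It fails at once if a key's contact forces on a box, added up (the push, and the leaf's and the wall's side pressure of some 7 to 10 N each), pass 50 N (contact force between any of bone_a, bone_b and walnut_box above 50 N or contact force between any of bone_a, bone_b and hinoki_box above 50 N).
It fails at once if a key that has not entered its slot is pressed on a box with more than 30 N ((contact force between bone_a and walnut_box above 30 N and z of bone_a in the frame of walnut_box_slot above -0.004 m) or (contact force between bone_a and hinoki_box above 30 N and z of bone_a in the frame of hinoki_box_slot above -0.004 m) or (contact force between bone_b and walnut_box above 30 N and z of bone_b in the frame of walnut_box_slot above -0.004 m) or (contact force between bone_b and hinoki_box above 30 N and z of bone_b in the frame of hinoki_box_slot above -0.004 m)).
It fails at once if a bystander is moved more than 30 mm (distance of any of awl, gauge, copper_tin from where it was at the start of the episode above 0.03 m).
It also fails if it takes over 61 s, if anything falls off the work surface, if the arm or the gripper's body presses on something with over 40 N, if the wrist force passes 120 N, or if a joint passes its speed limit or range.

## Working session

There is one attempt and no reset: what is moved stays moved. The work goes in short steps, Python scripts to look and compute and a tool call to move; the robot and the scene stay as the last step left them, time stands still between calls to the robot, and variables do not carry over. Pictures are saved under pics/ and viewed, and the job is handed in when it is done.

Besides the shell and the picture viewer there is one more tool, called as a command line: name --argument value ..., lists and objects as JSON in quotes. drive_tool: Moves the arm, as the interface text tells. Its arguments: {"type":"object","properties":{"rows":{"type":"array"}},"required":["rows"]}

```bash
mkdir -p pics; ls; python3 - <<'E'
from rig import readout, optics
import cv2
print(readout.observe())
for n in ["side","top","wrist"]:
    c=optics.camera(n); cv2.imwrite(f"pics/{n}0.png",c["frame"][:,:,::-1]); print(n,c["fx"],c["cx"],c["cy"],c["R"],c["t"])
E
```

```text
pics
{'t': 0.0, 'joint_pos': array([ 1.09320486e+00,  2.59320218e-01,  1.53606513e+00, -9.86231481e-06,
        1.34797962e+00, -2.02759635e-01]), 'dq': array([ 1.91421091e-03, -8.39143304e-05, -2.58079307e-04,  1.29055990e-05,
       -3.62805275e-04, -8.82763418e-04]), 'joint_efforts': array([ 1.17519074e-03, -4.37307000e+01, -2.83999157e+01,  7.21323746e-02,
        4.14622400e-02, -2.15905998e-04]), 'tool_pos': array([0.14899093, 0.52892579, 0.24283713]), 'ee_rot': array([-3.13985472e+00, -3.47476964e-04,  2.86676271e+00]), 'contact_force': array([ 0.09200479, -0.28277442, -0.83898352]), 'moment': array([-0.05861688,  0.01513776,  0.01316259]), 'opening': 0.09274821750026636}
side 595.707441692206 320.46758860353475 244.15669369178568 [[ 0.98697044 -0.16059925 -0.00986053]
 [-0.12795019 -0.74621278 -0.65329567]
 [ 0.09756074  0.64604517 -0.75703866]] [-0.52186524  0.12739965  1.25134172]
top 618.9234575082517 320.39768535422803 240.02770508267997 [[-0.00427946 -0.99993149 -0.01089522]
 [-0.98276491  0.00621907 -0.18475514]
 [ 0.18481024  0.00991678 -0.98272419]] [0.01809905 0.53400735 1.27866471]
wrist 346.3585566260816 315.0516347697561 234.93181108452458 [[ 2.71508539e-01  9.62435776e-01 -7.00416952e-04]
 [ 9.18673633e-01 -2.58945900e-01  2.98304838e-01]
 [ 2.86917878e-01 -8.16357653e-02 -9.54470394e-01]] [-0.55067284 -0.03414432  0.3909981 ]
```

View pics/side0.png

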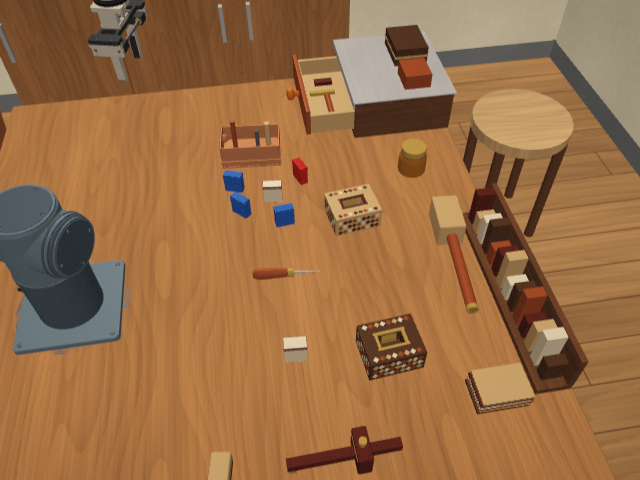

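View pics/top0.png

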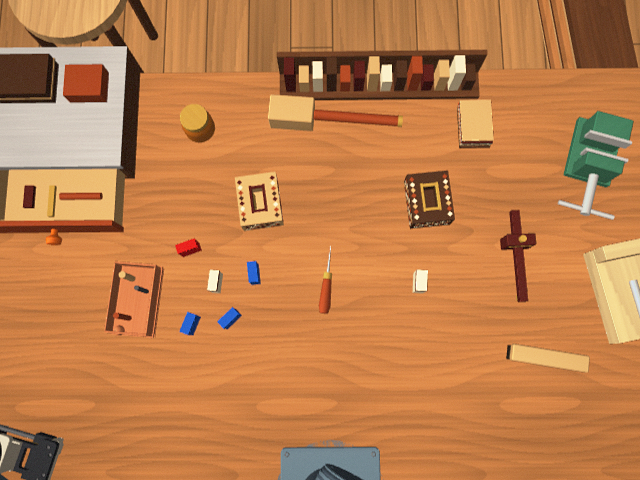

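View pics/wrist0.png

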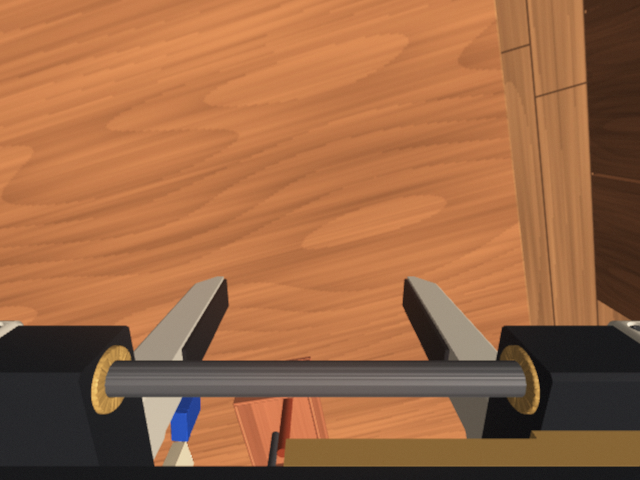

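The top view shows cream keys at (214,281) and (420,281), hinoki box at (259,200) and walnut box at (429,198). Things that could be mistaken for keys: blue blocks (253,272), (190,323) and (229,318), a red block (188,247), and whitish blocks in the rack (317,76), (386,76) and (457,72). The cream keys with bands, standing on the bench, are at side (273,190) and (295,349). I'll check these in close crops.

```bash
cat > h.py <<'E'
import numpy as np, cv2
from rig import readout, optics
def cam(n,save=None):
    c=optics.camera(n)
    if save: cv2.imwrite(f"pics/{save}.png",c["frame"][:,:,::-1])
    return c
def ray(c,u,v):
    R=np.array(c["R"]);t=np.array(c["t"])
    d=R.T@np.array([(u-c["cx"])/c["fx"],(v-c["cy"])/c["fy"],1.]); return -R.T@t, d/np.linalg.norm(d)
def plane(c,u,v,z):
    o,d=ray(c,u,v); return o+d*(z-o[2])/d[2]
def tri(c1,p1,c2,p2):
    o1,d1=ray(c1,*p1);o2,d2=ray(c2,*p2)
    s=np.linalg.lstsq(np.c_[d1,-d2],o2-o1,rcond=None)[0]
    a=o1+d1*s[0];b=o2+d2*s[1]; return (a+b)/2,np.linalg.norm(a-b)
def proj(c,X):
    p=np.array(c["R"])@np.array(X)+np.array(c["t"]); return c["cx"]+c["fx"]*p[0]/p[2], c["cy"]+c["fy"]*p[1]/p[2]
E
python3 - <<'E'
from h import *
import pickle
T=cam("top");S=cam("side");pickle.dump((T,S),open("ts.pkl","wb"))
def crop(c,u,v,w,h): 
    return cv2.resize(c["frame"][v-h//2:v+h//2,u-w//2:u+w//2,::-1],(400,300),interpolation=cv2.INTER_CUBIC)
cv2.imwrite("pics/keys1.png",np.vstack([np.hstack([crop(T,214,281,40,30),crop(T,420,281,40,30)]),np.hstack([crop(S,273,190,40,30),crop(S,295,349,40,30)])]))
cv2.imwrite("pics/box1.png",np.vstack([np.hstack([crop(T,259,200,80,60),crop(T,429,198,80,60)]),np.hstack([crop(S,353,208,80,60),crop(S,391,345,80,60)])]))
E
```

```text
(no output)
```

View pics/keys1.png

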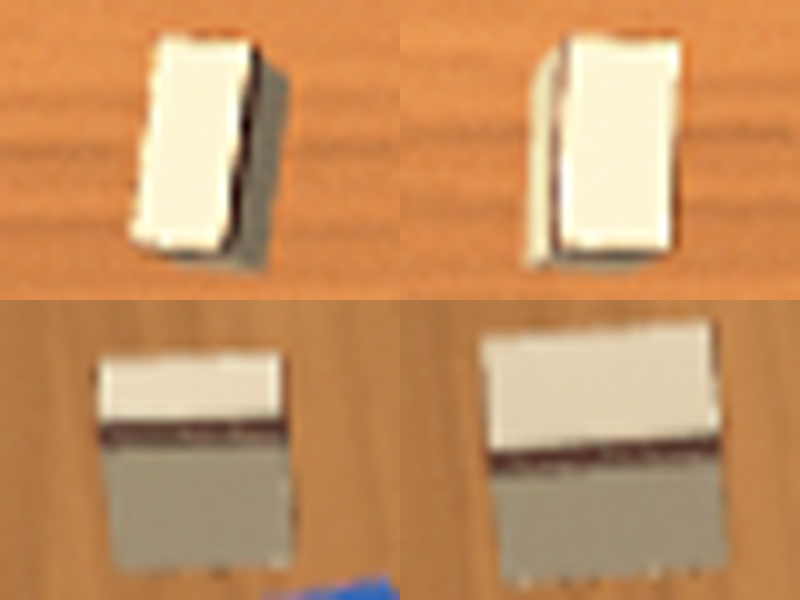

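View pics/box1.png

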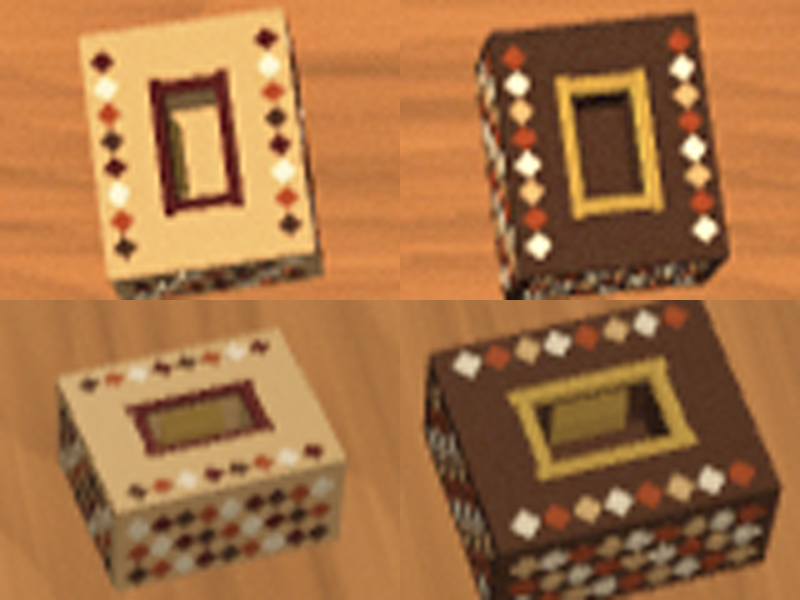

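The crops show cream tops with a rosewood band, so both keys are confirmed. The boxes' brass leaves are on the +y side. Next I'll measure.

```bash
cat > meas.py <<'E'
from h import *
import pickle
T,S=pickle.load(open("ts.pkl","rb"))
def quad(c,u,v,w,h,fn,K=8):
    x0,y0=u-w//2,v-h//2
    im=cv2.resize(c["frame"][y0:y0+h,x0:x0+w],None,fx=K,fy=K,interpolation=cv2.INTER_CUBIC)
    m=fn(im.astype(int),cv2.cvtColor(im,cv2.COLOR_RGB2HSV).astype(int)).astype(np.uint8)
    cs,_=cv2.findContours(m,cv2.RETR_EXTERNAL,cv2.CHAIN_APPROX_NONE)
    k=max(cs,key=cv2.contourArea)
    hull=cv2.convexHull(k)
    q=None
    for e in np.arange(0.02,0.15,0.005):
        q=cv2.approxPolyDP(hull,e*cv2.arcLength(hull,True),True)
        if len(q)<=4: break
    M=cv2.moments(hull); 
    f=lambda p:(np.array(p,float)+.5)/K-.5+[x0,y0]
    return f([M['m10']/M['m00'],M['m01']/M['m00']]), f(q[:,0,:]), cv2.contourArea(hull)/K/K
topT=lambda im,h:(im[...,2]>170)&(im[...,0]>215)
topS=lambda im,h:(im[...,0]>185)&(im[...,2]>140)
brass=lambda im,h:(h[...,0]>18)&(h[...,0]<32)&(h[...,1]>110)&(im[...,0]>140)
red=lambda im,h:(im[...,0]-im[...,1]>45)&(im[...,1]<75)
for n,a,fa,b,fb in [("keyL",(214,281,40,30),topT,(273,190,30,30),topS),("keyR",(420,281,40,30),topT,(295,349,40,30),topS),
  ("hin",(259,200,26,38),red,(353,203,34,24),red),("wal",(430,197,28,44),brass,(391,338,44,28),brass)]:
    ca,qa,A=quad(T,*a,fa);cb,qb,B=quad(S,*b,fb)
    X,g=tri(T,ca,S,cb)
    print(n,ca.round(1),A,cb.round(1),B,"tri",X.round(4),"gap",round(g,4))
    z=X[2]
    for c,q in((T,qa),(S,qb)):
        P=np.array([plane(c,*p,z) for p in q])[:,:2]
        r=cv2.minAreaRect((P*1000).astype(np.float32)); print("   ",q.round(1).tolist(),r)
E
python3 meas.py
```

```text
keyL [212.6 279.8] 182.40625 [271.6 183.2] 105.6640625 tri [0.4505 0.2452 0.0484] gap 0.0016
    [[210.1, 269.6], [218.2, 270.3], [214.8, 290.1], [206.9, 288.7]] ((450.15557861328125, 245.28343200683594), (17.479555130004883, 42.62607955932617), 81.82643127441406)
    [[280.3, 180.4], [279.9, 185.8], [262.6, 185.8], [263.1, 180.7]] ((451.0721740722656, 245.4701385498047), (18.525917053222656, 41.21504592895508), 80.53390502929688)
keyR [421.3 279.9] 224.4296875 [294.5 342.1] 244.6484375 tri [ 0.4471 -0.1981  0.0496] gap 0.0002
    [[417.2, 269.6], [427.3, 270.4], [425.8, 290.2], [415.9, 289.3]] ((446.9918518066406, -198.75006103515625), (21.493196487426758, 42.28289031982422), 84.52593231201172)
    [[305.1, 336.1], [306.1, 346.3], [283.7, 347.9], [283.3, 337.7]] ((447.3301086425781, -197.8831787109375), (22.648681640625, 42.20170974731445), 85.20121765136719)
hin [257.6 198.2] 417.296875 [352.4 201. ] 253.21875 tri [0.6279 0.1514 0.0508] gap 0.001
    [[262.9, 183.8], [266.9, 210.1], [252.1, 212.6], [248.7, 186.1]] ((627.577880859375, 151.63629150390625), (60.00203323364258, 32.6209716796875), 9.093605995178223)
    [[366.8, 202.8], [342.6, 208.2], [338.3, 199.4], [362.3, 193.8]] ((628.8851928710938, 151.30824279785156), (59.026283264160156, 30.86587142944336), 8.457005500793457)
wal [430.3 196.2] 489.7109375 [391.  338.3] 587.1796875 tri [ 0.6282 -0.2231  0.0541] gap 0.0001
    [[436.8, 181.8], [440.6, 208.8], [424.1, 211.1], [420.2, 183.8]] ((627.9061889648438, -223.3721160888672), (61.64332962036133, 36.46476364135742), 5.882177829742432)
    [[403.2, 326.4], [409.3, 343.2], [378.4, 349.8], [372.7, 333.3]] ((628.41796875, -222.51904296875), (61.30473327636719, 38.09291458129883), 4.2558698654174805)
```

```bash
cat >> h.py <<'E'
from scipy.spatial.transform import Rotation as Ro
def go(x,y,z,yaw,s=None):
    s=s or readout.observe()
    R=Ro.from_euler('xyz',s["ee_rot"]).as_matrix(); p=s["tool_pos"]
    d=R.T@(np.array([x,y,z])-p)/0.15
    y0=np.degrees(s["ee_rot"][2]); dy=(yaw-y0+180)%360-180
    print("t",round(s["t"],2),"pos",p.round(4),"yaw",round(y0,2),"F",s["contact_force"].round(1),"op",round(s["opening"]*1000,2),"| shift",d.round(3),"turn",round(-dy/90,4))
E
python3 - <<'E'
from h import *
T=None
go(0.45,0.245,0.15,171.5)
c=cam("wrist"); s=readout.observe()
R=Ro.from_euler('xyz',s["ee_rot"]).as_matrix()
print("cam in tool",R.T@(-c["R"].T@c["t"]-s["tool_pos"]), R.T@c["R"][2])
E
```

```text
t 0.25 pos [0.1491 0.5292 0.2433] yaw 164.26 F [-0.5 -1.   0.6] op 93.2 | shift [-2.445 -1.279  0.622] turn -0.0805
cam in tool [ 0.08389989  0.00115937 -0.13995232] [-2.98547974e-01  5.95569016e-04  9.54394443e-01]
```

drive_tool --rows '[[-1,[-0.3,-0.15,0],0],[-1,[-0.6,-0.3,0],-0.04],[-1,[-0.9,-0.45,0],-0.08],[-1,[-1,-0.5,0],-0.08]]'

```text
t: 0.7
tool_pos: [0.2758, 0.4139, 0.2437]
ee_rot: [-3.141, 0.001, 2.992]
contact_force: [0.0, 0.7, -1.1]
opening: 0.0926
```

drive_tool --rows '[[-1,[-0.3,-0.15,0],0],[-1,[-0.6,-0.3,0],0],[-1,[-0.9,-0.45,0],0],[-1,[-1,-0.5,0],0],[-1,[-1,-0.5,0],0]]'

```text
t: 1.2
tool_pos: [0.4127, 0.3183, 0.2434]
ee_rot: [-3.141, 0.0, 2.988]
contact_force: [-0.3, 0.8, -0.1]
opening: 0.0929
```

```bash
python3 - <<'E'
from h import *
go(0.45,0.245,0.2,171.5)
E
```

```text
t 1.2 pos [0.4127 0.3183 0.2434] yaw 171.21 F [-0.3  0.8 -0.1] op 92.88 | shift [-0.32  -0.445  0.29 ] turn -0.0032
```

drive_tool --rows '[[-1,[-0.16,-0.22,0.15],0],[-1,[-0.32,-0.445,0.29],0],[-1,[-0.32,-0.445,0.29],0],[-1,[-0.32,-0.445,0.29],0]]'

```text
t: 1.6
tool_pos: [0.4472, 0.2471, 0.1999]
ee_rot: [3.141, -0.002, 2.991]
contact_force: [-0.2, 0.6, 1.1]
opening: 0.0932
```

```bash
python3 - <<'E'
from h import *
import pickle
c=cam("wrist","w1"); pickle.dump(c,open("w1.pkl","wb"))
go(0.45,0.245,0.059,171.5)
E
```

```text
t 1.65 pos [0.4474 0.2478 0.2005] yaw 171.45 F [-0.8  0.4 -0.4] op 92.6 | shift [-0.02  -0.017  0.943] turn -0.0006
```

View pics/w1.png

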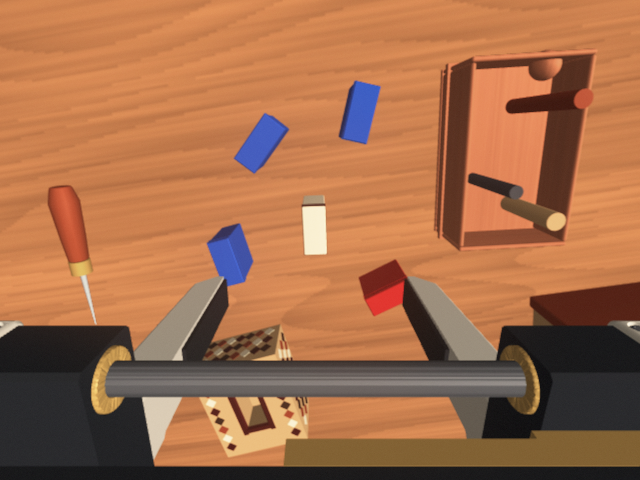

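The wrist picture shows the cream key at (315,230). A blue block at (231,255) and a red one at (383,288) are close by, so I'll pre-narrow the jaws before going down.

```bash
cat > wk.py <<'E'
from h import *
import pickle,sys
from meas import quad
c=pickle.load(open("w1.pkl","rb"))
f=lambda im,h:(im[...,2]>150)&(im[...,0]>225)
ct,q,A=quad(c,*map(int,sys.argv[1:5]),f)
P=np.array([plane(c,*p,0.052) for p in q])[:,:2]
print(ct,plane(c,*ct,0.052),cv2.minAreaRect((P*1000).astype(np.float32)))
E
python3 wk.py 315 228 60 80 | tail -1; python3 -c "
from h import *;go(0.45,0.245,0.059,171.5)"
```

```text
[314.44866196 229.8690776 ] [0.44884525 0.2477656  0.052     ] ((449.4910583496094, 247.75405883789062), (18.725698471069336, 42.457637786865234), 84.48387145996094)
t 1.65 pos [0.4474 0.2478 0.2005] yaw 171.45 F [-0.8  0.4 -0.4] op 92.6 | shift [-0.02  -0.017  0.943] turn -0.0006
```

drive_tool --rows '[[-0.1,[-0.01,0,0.1],0],[-0.1,[-0.01,0,0.2],0],[-0.1,[-0.01,0,0.5],-0.01],[-0.1,[-0.01,0,0.8],-0.01],[-0.1,[-0.01,0,0.945],-0.01],[-0.1,[-0.01,0,0.945],-0.01],[-0.1,[-0.01,0,0.945],-0.01]]'

```text
t: 2.35
tool_pos: [0.4496, 0.2481, 0.0594]
ee_rot: [3.141, 0.001, 3.01]
contact_force: [0.6, -0.0, -0.3]
opening: 0.0515
```

drive_tool --rows '[[1,[0,0,0],0],[1,[0,0,0],0],[1,[0,0,0],0],[1,[0,0,0],0],[1,[0,0,0],0],[1,[0,0,0],0]]'

```text
t: 2.95
tool_pos: [0.4498, 0.2467, 0.0589]
ee_rot: [3.141, 0.001, 3.008]
contact_force: [-1.2, -1.1, 4.5]
opening: 0.02
```

drive_tool --rows '[[1,[0,0,-0.1],0],[1,[0,0,-0.3],0],[1,[0,0,-0.6],0],[1,[0,0,-0.9],0],[1,[0,0,-0.9],0]]'

```text
t: 3.45
tool_pos: [0.4529, 0.2477, 0.1994]
ee_rot: [3.137, 0.01, 3.008]
contact_force: [0.9, 0.9, -1.2]
opening: 0.0196
```

```bash
python3 -c "
from h import *;go(0.628,0.1515,0.194,188.8)"
```

```text
t 3.45 pos [0.4529 0.2477 0.1994] yaw 172.35 F [ 0.9  0.9 -1.2] op 19.64 | shift [-1.242 -0.48   0.047] turn -0.1828
```

drive_tool --rows '[[1,[-0.2,-0.08,0],-0.03],[1,[-0.4,-0.16,0],-0.06],[1,[-0.6,-0.24,0],-0.1],[1,[-0.8,-0.32,0],-0.14],[1,[-1,-0.4,0],-0.183],[1,[-1,-0.4,0],-0.183]]'

```text
t: 4.05
tool_pos: [0.5929, 0.1646, 0.1915]
ee_rot: [-3.141, -0.0, -2.989]
contact_force: [-0.2, 0.1, -0.7]
opening: 0.0196
```

```bash
python3 -c "
from h import *;go(0.677,0.159,0.2,188.8)"
```

```text
t 4.05 pos [0.5929 0.1646 0.1915] yaw -171.26 F [-0.2  0.1 -0.7] op 19.63 | shift [-0.549 -0.122 -0.057] turn -0.0007
```

drive_tool --rows '[[1,[-0.3,-0.06,-0.03],0],[1,[-0.55,-0.12,-0.055],0],[1,[-0.55,-0.12,-0.055],0],[1,[-0.55,-0.12,-0.055],0],[1,[-0.55,-0.12,-0.055],0]]'

```text
t: 4.55
tool_pos: [0.6728, 0.1626, 0.2006]
ee_rot: [3.141, -0.003, -2.987]
contact_force: [0.5, 0.0, -1.5]
opening: 0.02
```

```bash
python3 - <<'E'
from h import *
import pickle
c=cam("wrist","w2"); pickle.dump(c,open("w2.pkl","wb"))
go(0.628,0.1515,0.2,188.8)
E
```

```text
t 4.6 pos [0.6729 0.1626 0.2011] yaw -171.15 F [ 0.4  0.3 -0.6] op 19.71 | shift [ 0.307 -0.027  0.008] turn 0.0006
```

View pics/w2.png

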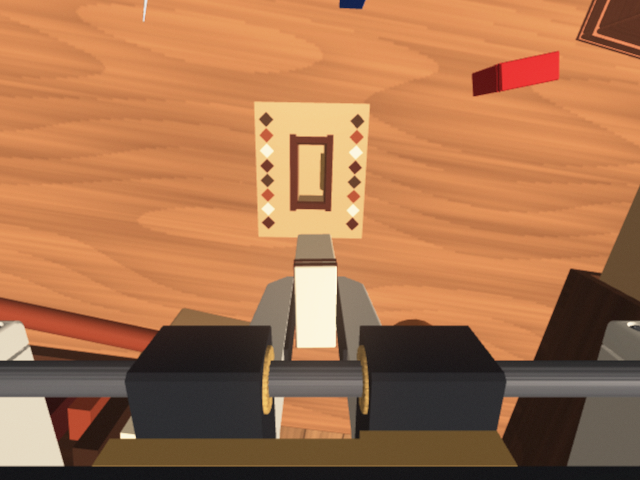

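The picture shows the slot rim at (311,172) and the key in hand, its top at (315,305), with the box nearly square to the tool.

```bash
cat > w2.py <<'E'
from meas import *
import sys
W=pickle.load(open(sys.argv[1],"rb")); which=sys.argv[2]
a=tuple(map(int,sys.argv[3:7])); k=tuple(map(int,sys.argv[7:11])); zt=float(sys.argv[11])
fn={"hin":lambda im,h:(im[...,0]-im[...,2]>20)&(im[...,0]<125)&(im[...,1]<75),"wal":brass}[which]
ct,q,A=quad(W,*a,fn,4)
b={"hin":((259,200,26,38),(353,203,34,24),red),"wal":((430,197,28,44),(391,338,44,28),brass)}[which]
cT,_,_=quad(T,*b[0],b[2]);cS,_,_=quad(S,*b[1],b[2])
print("W",ct,"WT",tri(W,ct,T,cT),"WS",tri(W,ct,S,cS))
for z in (0.052,0.054,0.056,.06):
    P=np.array([plane(W,*p,z) for p in q])[:,:2]*1000
    print(z,plane(W,*ct,z).round(4),cv2.minAreaRect(P.astype(np.float32)))
print(q.round(1).tolist())
ck,qk,_=quad(W,*k,lambda im,h:(im[...,2]>150)&(im[...,0]>190),4)
P=np.array([plane(W,*p,zt) for p in qk])[:,:2]*1000
print("key",ck,plane(W,*ck,zt).round(4),cv2.minAreaRect(P.astype(np.float32)),qk.round(1).tolist())
# full 3-view ls
A_=[];B_=[]
for c,p in((W,ct),(T,cT),(S,cS)):
    o,d=ray(c,*p); M=np.eye(3)-np.outer(d,d); A_.append(M);B_.append(M@o)
X=np.linalg.lstsq(np.vstack(A_),np.hstack(B_),rcond=None); print("3view",X[0].round(4),X[1])
E
python3 w2.py w2.pkl hin 311 172 60 90 316 305 52 100 0.194 | tail -9
```

```text
[[403.2, 326.4], [409.3, 343.2], [378.4, 349.8], [372.7, 333.3]] ((628.41796875, -222.51904296875), (61.30473327636719, 38.09291458129883), 4.2558698654174805)
W [310.66327542 172.1128107 ] WT (array([0.62690025, 0.15227654, 0.05013899]), np.float64(0.0021336386387805486)) WS (array([0.62756908, 0.15299525, 0.04931225]), np.float64(0.002454663492657514))
0.052 [0.626  0.1531 0.052 ] ((627.1829833984375, 153.34963989257812), (60.87794876098633, 33.303138732910156), 7.626933574676514)
0.054 [0.6258 0.1531 0.054 ] ((626.93017578125, 153.33250427246094), (60.45648956298828, 33.07256317138672), 7.6269426345825195)
0.056 [0.6255 0.1531 0.056 ] ((626.6771240234375, 153.3153533935547), (60.034942626953125, 32.842010498046875), 7.626943588256836)
0.06 [0.625 0.153 0.06 ] ((626.1713256835938, 153.28111267089844), (59.192047119140625, 32.38090133666992), 7.626923561096191)
[[290.6, 134.9], [331.9, 135.9], [329.6, 209.9], [290.6, 208.9]]
key [315.68362059 306.13755053] [0.6706 0.1638 0.194 ] ((671.6002197265625, 163.8690948486328), (42.91564178466797, 18.75588607788086), 9.65478801727295) [[335.4, 265.9], [335.1, 345.9], [297.1, 347.1], [294.4, 267.6]]
3view [0.6275 0.1523 0.0499] [4.20076505e-06]
```

```bash
cat > yaw.py <<'E'
from meas import *
import sys
W=pickle.load(open(sys.argv[1],"rb"));
def edges(c,box,fn,z,K=4):
    ct,q,A=quad(c,*box,fn,K)
    P=np.array([plane(c,*p,z) for p in q])[:,:2]
    out=[]
    for i in range(4):
        d=P[(i+1)%4]-P[i]; out.append((round(np.linalg.norm(d)*1000,1), round((np.degrees(np.arctan2(d[1],d[0]))+45)%90-45,2)))
    print(q.round(1).tolist(),out,(P.mean(0)).round(4))
if sys.argv[2]=="hin":
    f=lambda im,h:(im[...,0]>190)&(im[...,1]>150)&(im[...,2]>75)
    edges(T,(260,199,54,64),f,.0535); edges(W,(312,169,150,128) if len(sys.argv)<4 else eval(sys.argv[3]),f,.0535)
    fs=lambda im,h:(im[...,0]>175)&(im[...,1]>140)&(im[...,2]>75)
    edges(S,(353,204,66,46),fs,.0535)
else:
    f=lambda im,h:(im.max(-1)<110)
    edges(T,(430,197,54,64),f,.0535); edges(W,eval(sys.argv[3]),f,.0535)
E
python3 yaw.py w2.pkl hin | tail -3
python3 - <<'E'
import cv2
im=cv2.imread('pics/w2.png')[90:250,230:400]
cv2.imwrite('pics/w2c.png',cv2.resize(im,None,fx=3.5,fy=3.5,interpolation=cv2.INTER_CUBIC))
E
```

```text
[[274.6, 170.9], [280.9, 219.9], [240.1, 225.1], [234.4, 176.9]] [(np.float64(110.8), np.float64(7.52)), (np.float64(88.4), np.float64(7.14)), (np.float64(108.9), np.float64(7.76)), (np.float64(88.9), np.float64(8.39))] [0.6271 0.1514]
[[369.6, 104.6], [362.4, 232.4], [257.1, 232.4], [253.4, 104.6]] [(np.float64(103.9), np.float64(8.03)), (np.float64(91.2), np.float64(8.8)), (np.float64(103.8), np.float64(7.59)), (np.float64(90.4), np.float64(8.83))] [0.6257 0.153 ]
[[368.1, 183.1], [381.1, 209.4], [335.9, 219.9], [324.4, 193.1]] [(np.float64(90.0), np.float64(6.84)), (np.float64(107.8), np.float64(7.82)), (np.float64(89.1), np.float64(7.26)), (np.float64(108.5), np.float64(8.27))] [0.6279 0.1489]
```

View pics/w2c.png

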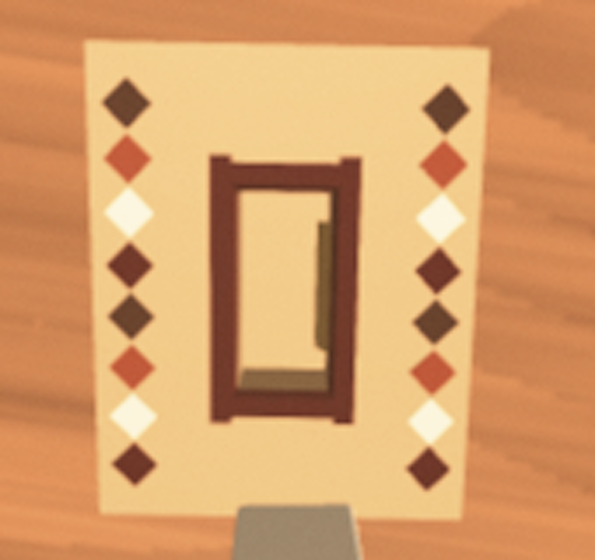

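```bash
python3 -c "
from h import *;go(0.628,0.152,0.122,187.5)"
```

```text
t 4.6 pos [0.6729 0.1626 0.2011] yaw -171.15 F [ 0.4  0.3 -0.6] op 19.71 | shift [ 0.305 -0.024  0.528] turn 0.015
```

drive_tool --rows '[[1,[0.15,-0.012,0.1],0.008],[1,[0.305,-0.024,0.2],0.015],[1,[0.305,-0.024,0.4],0.015],[1,[0.305,-0.024,0.528],0.015],[1,[0.305,-0.024,0.528],0.015],[1,[0.305,-0.024,0.528],0.015],[1,[0.305,-0.024,0.528],0.015]]'

```text
t: 5.3
tool_pos: [0.6305, 0.1518, 0.1242]
ee_rot: [-3.141, 0.003, -3.011]
contact_force: [0.5, 0.9, -0.3]
opening: 0.0196
```

```bash
python3 - <<'E'
from h import *
go(0.628,0.152,0.114,187.5)
c=cam("side","s3"); d=cam("top")
cr=lambda c,u,v:cv2.resize(c["frame"][v-45:v+45,u-60:u+60,::-1],(400,300),interpolation=cv2.INTER_CUBIC)
cv2.imwrite("pics/st3.png",np.hstack([cr(c,350,185),cr(d,258,195)]))
go(0.628,0.152,0.114,187.5)
E
```

```text
t 5.3 pos [0.6305 0.1518 0.1242] yaw -172.51 F [ 0.5  0.9 -0.3] op 19.64 | shift [0.017 0.003 0.068] turn -0.0001
t 5.4 pos [0.6306 0.1517 0.1241] yaw -172.52 F [-0.3  0.9 -0.3] op 20.09 | shift [0.017 0.004 0.067] turn -0.0002
```

View pics/st3.png

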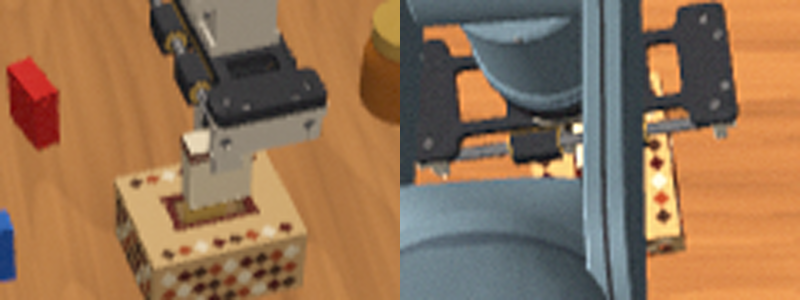

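The side view shows the key hanging upright just above the hinoki slot. I'll lower it gently.

drive_tool --rows '[[1,[0.017,0.002,0],0],[1,[0.017,0.002,0.03],0],[1,[0.017,0.002,0.06],0],[1,[0.017,0.002,0.065],0],[1,[0.017,0.002,0.065],0]]'

```text
t: 5.9
tool_pos: [0.6269, 0.1514, 0.1121]
ee_rot: [3.142, -0.001, -3.011]
contact_force: [0.8, 0.7, -1.7]
opening: 0.0198
```

drive_tool --rows '[[1,[0,0,0.008],0],[1,[0,0,0.016],0],[1,[0,0,0.016],0]]'

```text
t: 6.2
tool_pos: [0.6272, 0.1515, 0.1101]
ee_rot: [-3.142, -0.0, -3.011]
contact_force: [-0.3, 1.6, -1.2]
opening: 0.0198
```

drive_tool --rows '[[1,[0,0,0.008],0],[1,[0,0,0.016],0],[1,[0,0,0.016],0]]'

```text
t: 6.5
tool_pos: [0.6271, 0.1515, 0.1077]
ee_rot: [3.142, -0.0, -3.011]
contact_force: [-0.2, 0.2, -1.2]
opening: 0.0199
```

drive_tool --rows '[[1,[-0.003,0,0.008],0],[1,[-0.003,0,0.016],0],[1,[-0.003,0,0.016],0]]'

```text
t: 6.8
tool_pos: [0.6276, 0.1516, 0.1053]
ee_rot: [3.142, -0.0, -3.011]
contact_force: [-0.7, -0.0, -1.3]
opening: 0.0197
```

drive_tool --rows '[[1,[0,0,0.008],0],[1,[0,0,0.016],0],[1,[0,0,0.016],0]]'

```text
t: 7.1
tool_pos: [0.6275, 0.1515, 0.1029]
ee_rot: [3.142, -0.0, -3.011]
contact_force: [0.1, 0.9, 0.0]
opening: 0.0195
```

drive_tool --rows '[[1,[0,0,0.008],0],[1,[0,0,0.016],0],[1,[0,0,0.016],0]]'

```text
t: 7.4
tool_pos: [0.6278, 0.1515, 0.1007]
ee_rot: [-3.142, 0.0, -3.011]
contact_force: [0.2, -0.0, 0.3]
opening: 0.0197
```

drive_tool --rows '[[1,[0,0,0.008],0],[1,[0,0,0.016],0],[1,[0,0,0.016],0]]'

```text
t: 7.7
tool_pos: [0.6281, 0.1516, 0.099]
ee_rot: [-3.141, 0.001, -3.011]
contact_force: [0.2, 0.3, 4.8]
opening: 0.0197
```

drive_tool --rows '[[1,[0,0,0.008],0],[1,[0,0,0.016],0],[1,[0,0,0.016],0]]'

```text
t: 8.0
tool_pos: [0.6282, 0.1516, 0.0965]
ee_rot: [-3.142, 0.002, -3.011]
contact_force: [0.3, -0.2, 4.7]
opening: 0.0199
```

drive_tool --rows '[[1,[0,0,0.008],0],[1,[0,0,0.016],0],[1,[0,0,0.016],0]]'

```text
t: 8.3
tool_pos: [0.6283, 0.1516, 0.094]
ee_rot: [-3.142, 0.002, -3.011]
contact_force: [0.4, -0.6, 4.6]
opening: 0.02
```

drive_tool --rows '[[1,[0,0,0.008],0],[1,[0,0,0.016],0],[1,[0,0,0.024],0],[1,[0,0,0.032],0],[1,[0,0,0.032],0]]'

```text
t: 8.8
tool_pos: [0.6283, 0.1516, 0.0893]
ee_rot: [-3.141, 0.002, -3.011]
contact_force: [-0.7, -0.8, 4.5]
opening: 0.0199
```

drive_tool --rows '[[1,[0,0,0.008],0],[1,[0,0,0.016],0],[1,[0,0,0.024],0],[1,[0,0,0.024],0]]'

```text
t: 9.2
tool_pos: [0.6283, 0.1516, 0.0857]
ee_rot: [-3.141, 0.002, -3.011]
contact_force: [1.4, -0.0, 5.8]
opening: 0.0196
```

drive_tool --rows '[[1,[0,0,0.008],0],[1,[0,0,0.016],0],[1,[0,0,0.016],0]]'

```text
t: 9.5
tool_pos: [0.6283, 0.1516, 0.0833]
ee_rot: [-3.141, 0.002, -3.011]
contact_force: [0.1, 0.4, 6.0]
opening: 0.0197
```

drive_tool --rows '[[1,[0,0,0.008],0],[1,[0,0,0.008],0],[1,[0,0,0.008],0]]'

```text
t: 9.8
tool_pos: [0.6283, 0.1514, 0.0831]
ee_rot: [-3.141, 0.002, -3.011]
contact_force: [-2.1, -0.2, 10.1]
opening: 0.0199
```

drive_tool --rows '[[1,[0,0,0.006],0],[1,[0,0,0.006],0],[1,[0,0,0.006],0]]'

```text
t: 10.1
tool_pos: [0.6284, 0.1514, 0.0831]
ee_rot: [-3.141, 0.002, -3.011]
contact_force: [-4.8, -0.5, 14.6]
opening: 0.0196
```

drive_tool --rows '[[-0.2,[0,0,-0.01],0],[-0.2,[0,0,-0.02],0],[-0.2,[0,0,-0.02],0],[-0.2,[0,0,-0.3],0],[-0.2,[0,0,-0.6],0],[-0.2,[0,0,-0.85],0],[-0.2,[0.1,0,-0.85],0]]'

```text
t: 10.8
tool_pos: [0.6169, 0.1498, 0.214]
ee_rot: [-3.141, 0.012, -3.011]
contact_force: [0.8, -0.8, -0.6]
opening: 0.0555
```

```bash
python3 - <<'E'
from h import *
import pickle
c=cam("wrist","w3"); pickle.dump(c,open("w3.pkl","wb"))
S=cam("side","s4")
cv2.imwrite("pics/s4c.png",cv2.resize(S["frame"][150:240,290:410,::-1],(800,600),interpolation=cv2.INTER_CUBIC))
go(0.447,-0.198,0.2,174.7)
E
```

```text
t 10.9 pos [0.6121 0.1497 0.2091] yaw -172.51 F [-0.6 -0.4 -0.3] op 56.13 | shift [ 1.394 -2.155  0.059] turn 0.1421
```

View pics/w3.png

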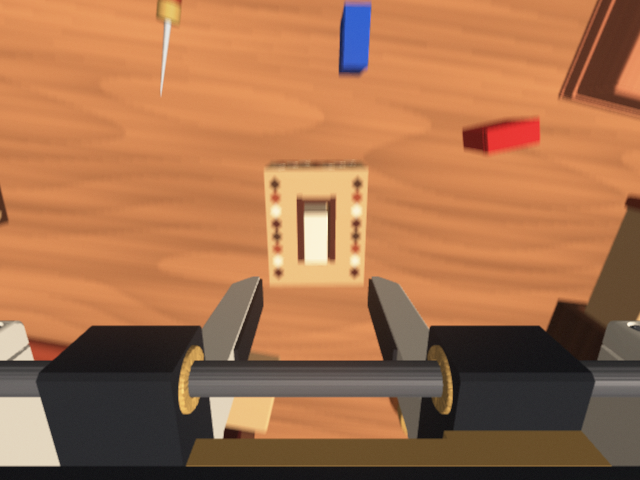

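View pics/s4c.png

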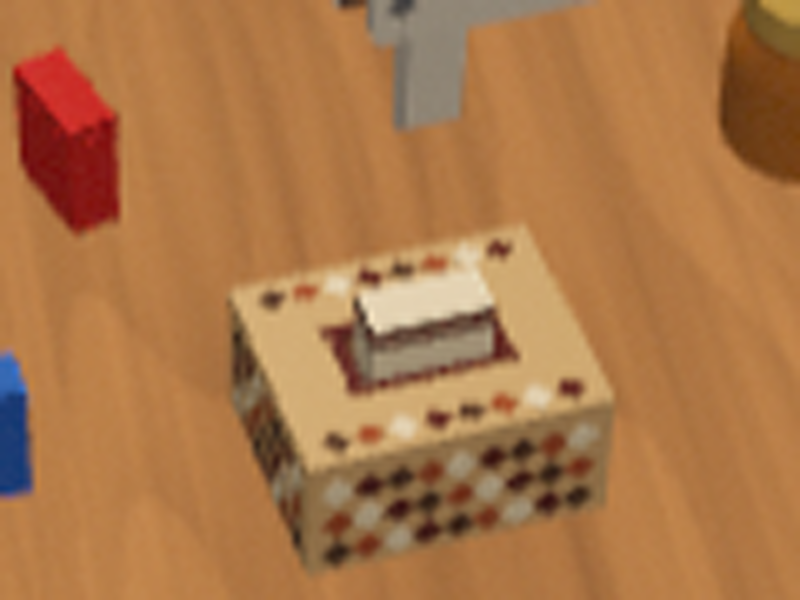

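The key sits upright in the hinoki slot, level with the rim and standing out a little. Its height gets measured once the arm is clear. Now for the second key.

drive_tool --rows '[[-0.1,[0.2,-0.25,0],0.05],[-0.1,[0.4,-0.5,0],0.1],[-0.1,[0.6,-0.75,0],0.142],[-0.1,[0.7,-1,0],0.142],[-0.1,[0.7,-1,0],0.142]]'

```text
t: 11.4
tool_pos: [0.5266, -0.0166, 0.2067]
ee_rot: [-3.14, -0.003, 3.044]
contact_force: [-0.6, 0.3, -0.4]
opening: 0.0509
```

```bash
python3 -c "
from h import *;go(0.447,-0.198,0.2,174.7)"
```

```text
t 11.4 pos [ 0.5266 -0.0166  0.2067] yaw 174.43 F [-0.6  0.3 -0.4] op 50.91 | shift [ 0.411 -1.255  0.048] turn -0.003
```

drive_tool --rows '[[-0.1,[0.1,-0.3,0],0],[-0.1,[0.2,-0.6,0.02],0],[-0.1,[0.33,-0.8,0.04],0],[-0.1,[0.41,-1,0.048],0],[-0.1,[0.41,-1,0.048],0]]'

```text
t: 11.9
tool_pos: [0.4518, -0.1585, 0.1996]
ee_rot: [3.141, -0.003, 3.046]
contact_force: [0.7, 0.7, 1.2]
opening: 0.0512
```

drive_tool --rows '[[-0.1,[0,-0.25,0],0],[-0.1,[0,-0.25,0],0],[-0.1,[0,-0.25,0],0]]'

```text
t: 12.2
tool_pos: [0.45, -0.1932, 0.2]
ee_rot: [3.14, -0.001, 3.048]
contact_force: [-0.7, -0.4, -0.2]
opening: 0.051
```

```bash
cat >w5.py <<'E'
from h import *
import pickle
from meas import quad,topT,topS,tri
c=cam("wrist","w4"); pickle.dump(c,open("w1.pkl","wb"))
T=cam("top","t5");S=cam("side","s5")
a=quad(T,259,199,26,34,lambda im,h:(im[...,2]>190)&(im[...,0]>215)); b=quad(S,354,197,30,24,lambda im,h:(im[...,0]>200)&(im[...,2]>175))
print(a,b,tri(T,a[0],S,b[0]))
go(0.447,-0.198,0.059,174.7)
E
python3 w5.py|tail -4; python3 wk.py 315 225 60 80|tail -1
```

```text
[362.9375, 194.9375],
       [346.4375, 199.0625],
       [344.1875, 193.4375]]), 137.46875) (array([0.62942762, 0.15050943, 0.07561858]), np.float64(0.0029484061361685888))
t 12.35 pos [ 0.4499 -0.1924  0.2004] yaw 174.77 F [-0.3  0.5 -0.4] op 51.28 | shift [ 0.015 -0.04   0.943] turn 0.0008
[310.92685009 223.03913094] [ 0.44546744 -0.1946575   0.052     ] ((446.08258056640625, -194.5600128173828), (22.8138370513916, 42.9500732421875), 85.65599822998047)
```

View pics/w4.png

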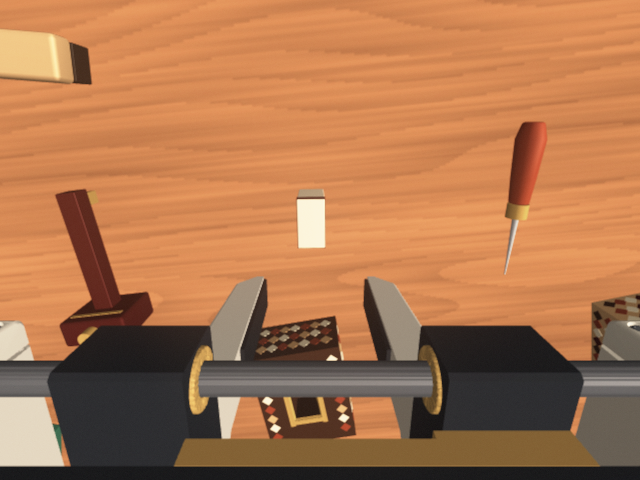

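View pics/t5.png

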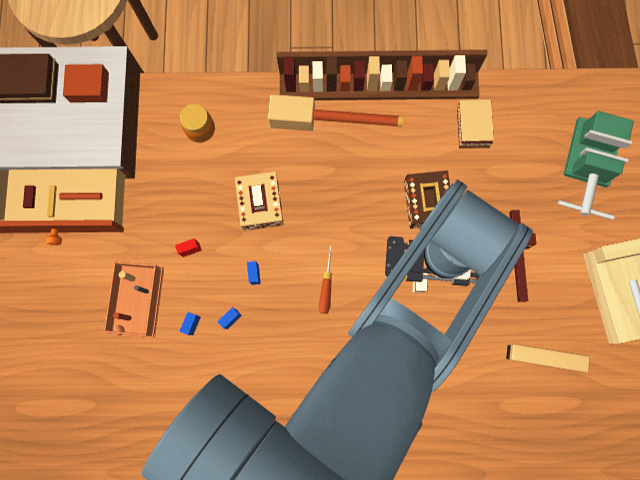

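The wrist view shows the second key alone between the jaws at (311,223), with its top and band showing.

drive_tool --rows '[[-0.1,[0.022,-0.027,0.15],0],[-0.1,[0.022,-0.027,0.4],0],[-0.1,[0.022,-0.027,0.7],0],[-0.1,[0.022,-0.027,0.9],0],[-0.1,[0.022,-0.027,0.943],0],[-0.1,[0.022,-0.027,0.943],0],[-0.1,[0.022,-0.027,0.943],0]]'

```text
t: 13.05
tool_pos: [0.4471, -0.1978, 0.0608]
ee_rot: [-3.14, 0.002, 3.05]
contact_force: [0.7, 0.2, 0.7]
opening: 0.0511
```

drive_tool --rows '[[1,[0,0,0],0],[1,[0,0,0],0],[1,[0,0,0],0],[1,[0,0,0],0],[1,[0,0,0],0],[1,[0,0,0],0]]'

```text
t: 13.65
tool_pos: [0.4462, -0.1977, 0.0599]
ee_rot: [-3.141, 0.001, 3.049]
contact_force: [-1.4, 1.6, 5.8]
opening: 0.0239
```

The second key measures 23.9 mm, so it goes in the walnut box.

drive_tool --rows '[[1,[0,0,-0.1],0],[1,[0,0,-0.3],0],[1,[0,0,-0.6],0],[1,[0,0,-0.93],0],[1,[-0.2,0,-0.94],-0.03],[1,[-0.4,0,-0.94],-0.06],[1,[-0.6,0,-0.94],-0.09],[1,[-0.8,0,-0.94],-0.115],[1,[-1,0,-0.94],-0.115],[1,[-1,0,-0.94],-0.115]]'

```text
t: 14.65
tool_pos: [0.5979, -0.2115, 0.1991]
ee_rot: [3.141, 0.001, -3.053]
contact_force: [-0.4, 0.6, -0.9]
opening: 0.0237
```

```bash
python3 -c "
from h import *;go(0.678,-0.219,0.2,185)"
```

```text
t 14.65 pos [ 0.5979 -0.2115  0.1991] yaw -174.9 F [-0.4  0.6 -0.9] op 23.66 | shift [-0.527 -0.097 -0.006] turn 0.0011
```

drive_tool --rows '[[1,[-0.2,-0.04,0],0],[1,[-0.4,-0.08,0],0],[1,[-0.53,-0.097,0],0],[1,[-0.53,-0.097,0],0],[1,[-0.53,-0.097,0],0],[1,[-0.53,-0.097,0],0]]'

```text
t: 15.25
tool_pos: [0.6745, -0.2187, 0.2002]
ee_rot: [3.141, -0.001, -3.054]
contact_force: [-0.0, 0.5, -1.2]
opening: 0.0242
```

```bash
python3 - <<'E'
from h import *
import pickle
c=cam("wrist","w6"); pickle.dump(c,open("w6.pkl","wb"))
im=c["frame"][90:360,215:415,::-1]
cv2.imwrite('pics/w6c.png',cv2.resize(im,None,fx=2.2,fy=2.2,interpolation=cv2.INTER_CUBIC))
go(0.628,-0.223,0.12,185)
E
python3 w2.py w6.pkl wal 311 172 60 90 316 305 52 100 0.193 | tail -8
python3 yaw.py w6.pkl wal "(312,169,150,160)" | tail -2
```

```text
t 15.3 pos [ 0.6746 -0.2189  0.2005] yaw -174.98 F [ 0.1  0.8 -1.6] op 24.2 | shift [ 0.311 -0.     0.537] turn 0.0003
W [316.24726973 171.83859122] WT (array([ 0.62460338, -0.22069235,  0.06796176]), np.float64(0.00010807552597913747)) WS (array([ 0.62788203, -0.22065242,  0.05025684]), np.float64(0.0023587008534964745))
0.052 [ 0.6265 -0.2205  0.052 ] ((627.80908203125, -220.2625274658203), (62.09144592285156, 37.31874465942383), 5.687088489532471)
0.054 [ 0.6263 -0.2205  0.054 ] ((627.5568237304688, -220.2953338623047), (61.66086196899414, 37.05992126464844), 5.6870808601379395)
0.056 [ 0.626  -0.2205  0.056 ] ((627.3045654296875, -220.32815551757812), (61.23020935058594, 36.801090240478516), 5.687076568603516)
0.06 [ 0.6255 -0.2206  0.06  ] ((626.7999267578125, -220.39385986328125), (60.368919372558594, 36.28343963623047), 5.687083721160889)
[[339.1, 134.4], [338.6, 209.4], [294.9, 210.4], [292.6, 134.6]]
key [315.20568294 305.82737583] [ 0.6724 -0.2176  0.193 ] ((673.336669921875, -217.50381469726562), (42.81346130371094, 22.781038284301758), 5.927286148071289) [[339.1, 266.1], [338.9, 345.9], [292.9, 346.4], [289.6, 266.4]]
3view [ 0.6276 -0.2221  0.0537] [6.69797928e-06]
[[446.9, 170.6], [453.6, 219.4], [410.1, 228.4], [406.1, 175.4]] [(np.float64(109.4), np.float64(5.19)), (np.float64(95.9), np.float64(11.51)), (np.float64(118.1), np.float64(2.45)), (np.float64(89.7), np.float64(6.46))] [ 0.6239 -0.2206]
[[373.1, 102.1], [367.9, 236.1], [265.9, 236.9], [258.9, 103.1]] [(np.float64(108.9), np.float64(5.48)), (np.float64(88.6), np.float64(5.43)), (np.float64(108.8), np.float64(5.46)), (np.float64(88.6), np.float64(5.49))] [ 0.6275 -0.2202]
```

View pics/w6.png

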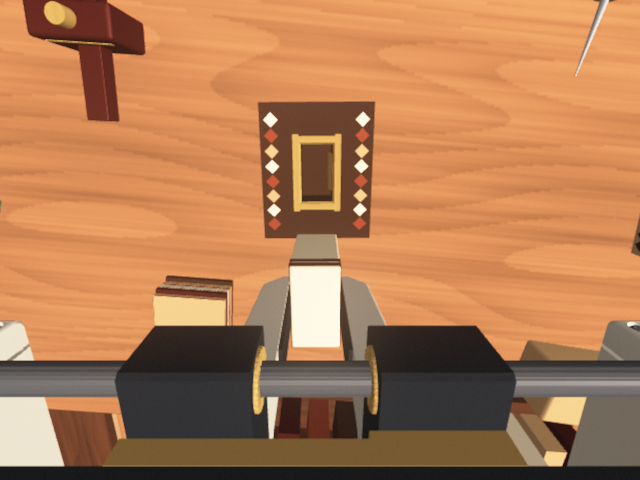

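The slot is at (316,172) and square with the key at (315,306). I'll move above it.

drive_tool --rows '[[1,[0.15,0.003,0.1],0],[1,[0.306,0.007,0.2],0],[1,[0.306,0.007,0.4],0],[1,[0.306,0.007,0.51],0],[1,[0.306,0.007,0.51],0],[1,[0.306,0.007,0.51],0],[1,[0.306,0.007,0.51],0]]'

```text
t: 16.0
tool_pos: [0.6307, -0.2224, 0.1257]
ee_rot: [-3.14, 0.002, -3.054]
contact_force: [0.2, 0.4, -1.0]
opening: 0.0238
```

```bash
python3 - <<'E'
from h import *
c=cam("side","s7")
cv2.imwrite("pics/s7c.png",cv2.resize(c["frame"][270:390,310:470,::-1],(800,600),interpolation=cv2.INTER_CUBIC))
go(0.6287,-0.222,0.116,185)
E
```

```text
t 16.05 pos [ 0.6308 -0.2223  0.1257] yaw -174.95 F [ 0.3  0.4 -0.7] op 24.06 | shift [0.014 0.003 0.065] turn 0.0006
```

View pics/s7c.png

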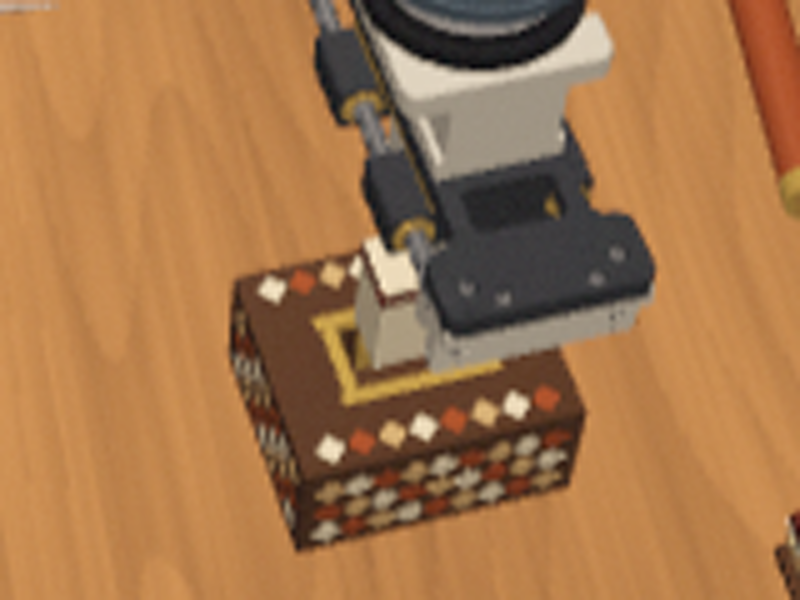

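The key hangs upright over the walnut slot. I'll lower it in small steps.

drive_tool --rows '[[1,[0.014,0.002,0],0],[1,[0.014,0.002,0.03],0],[1,[0.014,0.002,0.05],0],[1,[0.014,0.002,0.05],0],[1,[0.014,0.002,0.05],0]]'

```text
t: 16.55
tool_pos: [0.6277, -0.2217, 0.1161]
ee_rot: [3.141, -0.001, -3.053]
contact_force: [0.8, 0.4, -1.8]
opening: 0.0239
```

drive_tool --rows '[[1,[0,0,0.008],0],[1,[0,0,0.016],0],[1,[0,0,0.016],0]]'

```text
t: 16.85
tool_pos: [0.6278, -0.2217, 0.1138]
ee_rot: [3.141, -0.0, -3.054]
contact_force: [0.3, -1.1, -0.8]
opening: 0.0238
```

drive_tool --rows '[[1,[0,0,0.008],0],[1,[0,0,0.016],0],[1,[0,0,0.016],0]]'

```text
t: 17.15
tool_pos: [0.6278, -0.2217, 0.1115]
ee_rot: [3.142, -0.0, -3.054]
contact_force: [-0.7, -0.3, -1.0]
opening: 0.0234
```

drive_tool --rows '[[1,[0,0,0.008],0],[1,[0,0,0.016],0],[1,[0,0,0.016],0]]'

```text
t: 17.45
tool_pos: [0.628, -0.2221, 0.1093]
ee_rot: [-3.141, 0.0, -3.054]
contact_force: [-0.4, -0.2, -1.2]
opening: 0.0237
```

drive_tool --rows '[[1,[-0.003,0,0.008],0],[1,[-0.003,0,0.016],0],[1,[-0.003,0,0.016],0]]'

```text
t: 17.75
tool_pos: [0.6284, -0.2224, 0.1071]
ee_rot: [-3.14, 0.0, -3.054]
contact_force: [-0.5, -4.0, 1.6]
opening: 0.0236
```

drive_tool --rows '[[1,[0,0,0.008],0],[1,[0,0,0.016],0],[1,[0,0,0.016],0]]'

```text
t: 18.05
tool_pos: [0.6285, -0.2225, 0.1048]
ee_rot: [-3.14, 0.001, -3.054]
contact_force: [-0.8, -4.5, 3.6]
opening: 0.0238
```

drive_tool --rows '[[1,[0,0,0.008],0],[1,[0,0,0.016],0],[1,[0,0,0.016],0]]'

```text
t: 18.35
tool_pos: [0.6285, -0.2227, 0.1025]
ee_rot: [-3.14, 0.001, -3.054]
contact_force: [-2.0, -5.6, 3.0]
opening: 0.024
```

drive_tool --rows '[[1,[0,0,0.008],0],[1,[0,0,0.016],0],[1,[0,0,0.016],0]]'

```text
t: 18.65
tool_pos: [0.6284, -0.2228, 0.1]
ee_rot: [-3.14, 0.001, -3.054]
contact_force: [-1.3, -5.9, 1.2]
opening: 0.0238
```

The +y wall is pushing the key toward −y, so I'll ease the command about 1 mm that way.

drive_tool --rows '[[1,[0,-0.004,0],0],[1,[0,-0.007,0.008],0],[1,[0,-0.007,0.016],0],[1,[0,-0.007,0.016],0]]'

```text
t: 19.05
tool_pos: [0.6285, -0.2229, 0.0976]
ee_rot: [-3.141, 0.0, -3.054]
contact_force: [-2.0, -4.2, 3.8]
opening: 0.0238
```

drive_tool --rows '[[1,[0,0,0.008],0],[1,[0,0,0.016],0],[1,[0,0,0.016],0]]'

```text
t: 19.35
tool_pos: [0.6284, -0.2228, 0.0953]
ee_rot: [-3.141, 0.0, -3.054]
contact_force: [-1.1, -3.7, 5.3]
opening: 0.0242
```

drive_tool --rows '[[1,[0,0,0.008],0],[1,[0,0,0.016],0],[1,[0,0,0.016],0]]'

```text
t: 19.65
tool_pos: [0.6284, -0.2228, 0.0929]
ee_rot: [-3.141, 0.0, -3.053]
contact_force: [-2.2, -3.7, 5.1]
opening: 0.0236
```

drive_tool --rows '[[1,[0,0,0.008],0],[1,[0,0,0.016],0],[1,[0,0,0.016],0]]'

```text
t: 19.95
tool_pos: [0.6284, -0.2228, 0.0906]
ee_rot: [-3.141, 0.0, -3.054]
contact_force: [-2.5, -2.7, 5.7]
opening: 0.0238
```

drive_tool --rows '[[1,[0,0,0.008],0],[1,[0,0,0.016],0],[1,[0,0,0.016],0]]'

```text
t: 20.25
tool_pos: [0.6284, -0.2228, 0.0882]
ee_rot: [-3.141, 0.0, -3.053]
contact_force: [-2.4, -3.9, 5.6]
opening: 0.0233
```

drive_tool --rows '[[1,[0,0,0.008],0],[1,[0,0,0.014],0],[1,[0,0,0.014],0]]'

```text
t: 20.55
tool_pos: [0.6284, -0.2227, 0.0869]
ee_rot: [-3.141, 0.001, -3.053]
contact_force: [-3.2, -2.4, 10.0]
opening: 0.0237
```

drive_tool --rows '[[1,[0,0,0.008],0],[1,[0,0,0.008],0],[1,[0,0,0.008],0]]'

```text
t: 20.85
tool_pos: [0.6285, -0.2227, 0.0869]
ee_rot: [-3.141, 0.001, -3.053]
contact_force: [-5.4, -1.4, 17.0]
opening: 0.0234
```

drive_tool --rows '[[1,[0,0,0.008],0],[1,[0,0,0.008],0],[1,[0,0,0.008],0]]'

```text
t: 21.15
tool_pos: [0.6285, -0.2226, 0.0868]
ee_rot: [-3.141, 0.001, -3.053]
contact_force: [-7.3, -0.7, 22.3]
opening: 0.0235
```

It stopped hard at 0.0869, so the key is on the floor of the slot. Now release.

drive_tool --rows '[[1,[0,0,-0.02],0],[-0.2,[0,0,-0.025],0],[-0.2,[0,0,-0.025],0],[-0.2,[0,0,-0.025],0],[-0.2,[0,0,-0.3],0],[-0.2,[0,0,-0.6],0],[-0.2,[0,0,-0.8],0],[-0.2,[0,0,-0.8],0]]'

```text
t: 21.95
tool_pos: [0.6309, -0.2235, 0.2085]
ee_rot: [-3.137, 0.008, -3.053]
contact_force: [0.1, 0.7, 0.1]
opening: 0.0557
```

```bash
python3 - <<'E'
from h import *
S=cam("side","s8"); c=cam("wrist","w8")
a=cv2.resize(S["frame"][295:385,340:460,::-1],(400,300),interpolation=cv2.INTER_CUBIC)
b=cv2.resize(c["frame"][60:300,160:480,::-1],(400,300),interpolation=cv2.INTER_CUBIC)
cv2.imwrite("pics/s8c.png",np.hstack([a,b]))
go(0.45,-0.05,0.25,185)
E
```

```text
t 22.05 pos [ 0.6286 -0.2225  0.2032] yaw -174.94 F [ 0.1 -0.4 -0.2] op 55.53 | shift [ 1.084  1.25  -0.312] turn 0.0006
```

View pics/s8c.png

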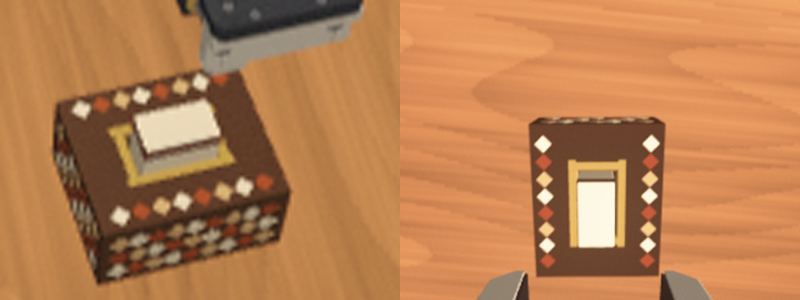

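Both keys look seated. The grip may have dragged a key up slightly as it opened, so I'll press each one from above with closed fingers and check the height at which it stops. Expected tip contact is TCP ≈0.104 for walnut and ≈0.101 for hinoki.

drive_tool --rows '[[1,[0,0,0.1],0],[1,[0,0,0.3],0],[1,[0,0,0.5],0],[1,[0,0,0.63],0],[1,[0,0,0.63],0],[1,[0,0,0.63],0],[1,[0,0,0.63],0]]'

```text
t: 22.75
tool_pos: [0.6262, -0.2214, 0.1065]
ee_rot: [3.137, -0.006, -3.053]
contact_force: [-4.4, 1.6, -10.0]
opening: 0.0235
```

drive_tool --rows '[[1,[0,0,0.008],0],[1,[0,0,0.016],0],[1,[0,0,0.016],0]]'

```text
t: 23.05
tool_pos: [0.6265, -0.2215, 0.1067]
ee_rot: [3.139, -0.004, -3.053]
contact_force: [-7.1, 3.6, -3.5]
opening: 0.0232
```

drive_tool --rows '[[1,[0,0,0.008],0],[1,[0,0,0.016],0],[1,[0,0,0.016],0]]'

```text
t: 23.35
tool_pos: [0.6267, -0.2217, 0.1065]
ee_rot: [3.14, -0.003, -3.053]
contact_force: [-10.8, 4.9, 6.5]
opening: 0.0233
```

The fingers didn't close before the descent and caught the key's sides near its top. I'll open, rise, shut fully, and then press.

drive_tool --rows '[[-0.3,[0,0,0],0],[-0.3,[0,0,0],0],[-0.3,[0,0,0],0],[-0.3,[0,0,-0.15],0],[1,[0,0,-0.3],0],[1,[0,0,-0.3],0],[1,[0,0,-0.3],0],[1,[0,0,-0.3],0],[1,[0,0,-0.3],0],[1,[0,0,-0.3],0]]'

```text
t: 24.35
tool_pos: [0.628, -0.2225, 0.1478]
ee_rot: [3.141, -0.001, -3.054]
contact_force: [0.5, -0.4, -0.4]
opening: 0.0121
```

drive_tool --rows '[[1,[0,0,0],0],[1,[0,0,0],0],[1,[0,0,0],0],[1,[0,0,0],0]]'

```text
t: 24.75
tool_pos: [0.6284, -0.2228, 0.1488]
ee_rot: [-3.142, 0.0, -3.054]
contact_force: [0.1, 0.0, 0.0]
opening: 0.0006
```

```bash
python3 - <<'E'
from h import *
S=cam("side","s9")
cv2.imwrite("pics/s9c.png",cv2.resize(S["frame"][280:385,330:470,::-1],(800,600),interpolation=cv2.INTER_CUBIC))
go(0.628,-0.2228,0.112,185)
E
```

```text
t 24.8 pos [ 0.6284 -0.2228  0.1489] yaw -174.95 F [-0.2  0.6  0.4] op 0.45 | shift [0.003 0.    0.246] turn 0.0005
```

View pics/s9c.png

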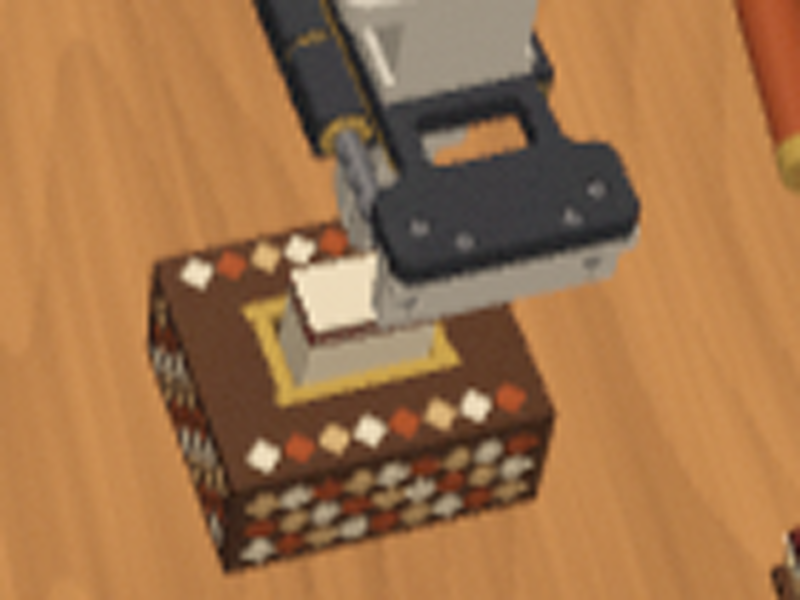

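The fingers are shut now and the key stands a little proud. I'll press it down in small steps.

drive_tool --rows '[[1,[0,0,0.1],0],[1,[0,0,0.2],0],[1,[0,0,0.24],0],[1,[0,0,0.24],0],[1,[0,0,0.24],0]]'

```text
t: 25.3
tool_pos: [0.6284, -0.2227, 0.1124]
ee_rot: [3.141, -0.0, -3.054]
contact_force: [-0.4, -0.3, 1.1]
opening: 0.0004
```

drive_tool --rows '[[1,[0,0,0.008],0],[1,[0,0,0.016],0],[1,[0,0,0.016],0]]'

```text
t: 25.6
tool_pos: [0.6285, -0.2227, 0.1106]
ee_rot: [-3.141, 0.0, -3.054]
contact_force: [0.6, 0.5, 0.1]
opening: 0.0005
```

drive_tool --rows '[[1,[0,0,0.008],0],[1,[0,0,0.016],0],[1,[0,0,0.016],0]]'

```text
t: 25.9
tool_pos: [0.6286, -0.2233, 0.1089]
ee_rot: [-3.14, 0.001, -3.054]
contact_force: [-0.6, -0.5, 4.0]
opening: 0.0007
```

drive_tool --rows '[[1,[0,0,0.008],0],[1,[0,0,0.016],0],[1,[0,0,0.016],0]]'

```text
t: 26.2
tool_pos: [0.6284, -0.2233, 0.1068]
ee_rot: [-3.14, 0.001, -3.053]
contact_force: [-2.4, -0.4, 6.2]
opening: 0.0003
```

It's moving at leaf force, so the key had indeed been lifted by about 5 mm. I'll keep pressing.

drive_tool --rows '[[1,[0,0,0.008],0],[1,[0,0,0.016],0],[1,[0,0,0.016],0]]'

```text
t: 26.5
tool_pos: [0.6282, -0.2234, 0.1048]
ee_rot: [-3.14, 0.0, -3.053]
contact_force: [-3.8, -0.7, 10.0]
opening: 0.0001
```

drive_tool --rows '[[1,[0,0,0.008],0],[1,[0,0,0.012],0],[1,[0,0,0.012],0]]'

```text
t: 26.8
tool_pos: [0.6282, -0.2234, 0.1047]
ee_rot: [-3.14, 0.001, -3.053]
contact_force: [-7.5, 1.2, 17.5]
opening: 0.0004
```

drive_tool --rows '[[1,[0,0,0.008],0],[1,[0,0,0.008],0],[1,[0,0,0.008],0]]'

```text
t: 27.1
tool_pos: [0.6282, -0.2235, 0.1046]
ee_rot: [-3.139, 0.001, -3.053]
contact_force: [-9.3, 1.8, 24.2]
opening: 0.0004
```

Hard stop at 0.1046. Up, and over to hinoki with the fingers kept shut.

drive_tool --rows '[[1,[0,0,-0.1],0],[1,[0,0,-0.3],0],[1,[0,0,-0.5],0],[1,[0,0.3,-0.5],0],[1,[0,0.6,-0.5],0],[1,[0,0.9,-0.5],0],[1,[0,1,-0.5],0],[1,[0,1,-0.5],0]]'

```text
t: 27.9
tool_pos: [0.6151, -0.071, 0.1755]
ee_rot: [3.141, 0.0, -3.05]
contact_force: [0.3, 0.4, 0.6]
opening: 0.0007
```

drive_tool --rows '[[1,[0,0.3,0],0],[1,[0,0.6,0],0],[1,[0,0.9,0],0],[1,[0,1,0],0],[1,[0,1,0],0]]'

```text
t: 28.4
tool_pos: [0.6024, 0.0766, 0.1752]
ee_rot: [-3.141, 0.0, -3.051]
contact_force: [0.2, -0.1, -0.2]
opening: 0.0004
```

```bash
python3 -c "
from h import *;go(0.6283,0.1516,0.115,187.5)"
```

```text
t 28.4 pos [0.6024 0.0766 0.1752] yaw -174.83 F [ 0.2 -0.1 -0.2] op 0.43 | shift [-0.217  0.482  0.401] turn -0.0259
```

drive_tool --rows '[[1,[-0.1,0.24,0],-0.013],[1,[-0.217,0.482,0],-0.026],[1,[-0.217,0.482,0],-0.026],[1,[-0.217,0.482,0.2],-0.026],[1,[-0.217,0.482,0.4],-0.026],[1,[-0.217,0.482,0.4],-0.026],[1,[-0.217,0.482,0.4],-0.026]]'

```text
t: 29.1
tool_pos: [0.6284, 0.1487, 0.1151]
ee_rot: [-3.141, -0.001, -3.015]
contact_force: [0.5, 0.4, 1.4]
opening: 0.0003
```

```bash
python3 -c "
from h import *;go(0.6283,0.1516,0.107,187.5)"
```

```text
t 29.1 pos [0.6284 0.1487 0.1151] yaw -172.73 F [0.5 0.4 1.4] op 0.3 | shift [-0.002  0.019  0.054] turn -0.0026
```

drive_tool --rows '[[1,[0,0.01,0],0],[1,[0,0.019,0.02],0],[1,[0,0.019,0.04],0],[1,[0,0.019,0.054],0],[1,[0,0.019,0.054],0]]'

```text
t: 29.6
tool_pos: [0.6275, 0.1539, 0.107]
ee_rot: [-3.142, -0.0, -3.012]
contact_force: [-0.6, 0.8, 0.4]
opening: 0.0005
```

drive_tool --rows '[[1,[0,0,0.008],0],[1,[0,0,0.016],0],[1,[0,0,0.016],0]]'

```text
t: 29.9
tool_pos: [0.6276, 0.1538, 0.1045]
ee_rot: [-3.142, -0.0, -3.013]
contact_force: [0.6, -0.2, -1.2]
opening: 0.0004
```

drive_tool --rows '[[1,[0,0,0.008],0],[1,[0,0,0.016],0],[1,[0,0,0.016],0]]'

```text
t: 30.2
tool_pos: [0.6276, 0.1538, 0.1021]
ee_rot: [-3.142, -0.0, -3.013]
contact_force: [0.5, -0.0, -0.4]
opening: 0.0006
```

drive_tool --rows '[[1,[0,0,0.008],0],[1,[0,0,0.008],0],[1,[0,0,0.008],0]]'

```text
t: 30.5
tool_pos: [0.6278, 0.1537, 0.1015]
ee_rot: [-3.141, 0.0, -3.013]
contact_force: [0.1, -1.1, 3.5]
opening: 0.0005
```

drive_tool --rows '[[1,[0,0,0.01],0],[1,[0,0,0.01],0],[1,[0,0,0.01],0]]'

```text
t: 30.8
tool_pos: [0.6279, 0.1537, 0.1015]
ee_rot: [-3.141, 0.001, -3.013]
contact_force: [-4.1, -1.1, 11.3]
opening: 0.0005
```

drive_tool --rows '[[1,[0,0,0.008],0],[1,[0,0,0.012],0],[1,[0,0,0.012],0]]'

```text
t: 31.1
tool_pos: [0.6279, 0.1537, 0.1014]
ee_rot: [-3.141, 0.002, -3.012]
contact_force: [-7.9, -2.4, 20.8]
opening: 0.0002
```

Solid at 20.8 N, so the key was already home. I'll back off and do the final look.

drive_tool --rows '[[1,[0,0,-0.1],0],[1,[0,0,-0.4],0],[1,[0,0,-0.7],0],[1,[0.2,0,-0.9],0],[1,[0.5,0,-0.9],0],[1,[0.8,0,-0.9],0],[1,[1,0,-0.9],0],[1,[1,0,-0.9],0],[1,[1,0,-0.9],0]]'

```text
t: 32.0
tool_pos: [0.4793, 0.1346, 0.2336]
ee_rot: [-3.142, 0.002, -3.013]
contact_force: [-0.2, -0.1, 0.9]
opening: 0.0003
```

drive_tool --rows '[[1,[0.2,0,0],0],[1,[0.5,0,0],0],[1,[0.5,0,0],0],[1,[0.5,0,0],0]]'

```text
t: 32.4
tool_pos: [0.4056, 0.1249, 0.2333]
ee_rot: [-3.142, 0.002, -3.013]
contact_force: [0.1, 0.8, -0.4]
opening: 0.0005
```

```bash
python3 - <<'E'
from meas import *
T=cam("top","t10");S=cam("side","s10")
cr=lambda c,u,v:cv2.resize(c["frame"][v-30:v+30,u-40:u+40,::-1],(400,300),interpolation=cv2.INTER_CUBIC)
cv2.imwrite("pics/f10.png",np.vstack([np.hstack([cr(T,259,200),cr(T,429,198)]),np.hstack([cr(S,353,208),cr(S,391,345)])]))
k1=lambda im,h:(im[...,2]>190)&(im[...,0]>215); k2=lambda im,h:(im[...,0]>190)&(im[...,2]>150)
for n,a,b in(("hin",(259,199,22,34),(355,197,26,20)),("wal",(430,197,24,40),(391,332,40,26))):
    p=quad(T,*a,k1);q=quad(S,*b,k2); print(n,p[0],p[2],q[0],q[2],tri(T,p[0],S,q[0]))
go(0.4,0.1,0.2,180)
E
```

```text
keyL [212.6 279.8] 182.40625 [271.6 183.2] 105.6640625 tri [0.4505 0.2452 0.0484] gap 0.0016
    [[210.1, 269.6], [218.2, 270.3], [214.8, 290.1], [206.9, 288.7]] ((450.15557861328125, 245.28343200683594), (17.479555130004883, 42.62607955932617), 81.82643127441406)
    [[280.3, 180.4], [279.9, 185.8], [262.6, 185.8], [263.1, 180.7]] ((451.0721740722656, 245.4701385498047), (18.525917053222656, 41.21504592895508), 80.53390502929688)
keyR [421.3 279.9] 224.4296875 [294.5 342.1] 244.6484375 tri [ 0.4471 -0.1981  0.0496] gap 0.0002
    [[417.2, 269.6], [427.3, 270.4], [425.8, 290.2], [415.9, 289.3]] ((446.9918518066406, -198.75006103515625), (21.493196487426758, 42.28289031982422), 84.52593231201172)
    [[305.1, 336.1], [306.1, 346.3], [283.7, 347.9], [283.3, 337.7]] ((447.3301086425781, -197.8831787109375), (22.648681640625, 42.20170974731445), 85.20121765136719)
hin [257.6 198.2] 417.296875 [352.4 201. ] 253.21875 tri [0.6279 0.1514 0.0508] gap 0.001
    [[262.9, 183.8], [266.9, 210.1], [252.1, 212.6], [248.7, 186.1]] ((627.577880859375, 151.63629150390625), (60.00203323364258, 32.6209
[... 374 characters left out ...]
9061889648438, -223.3721160888672), (61.64332962036133, 36.46476364135742), 5.882177829742432)
    [[403.2, 326.4], [409.3, 343.2], [378.4, 349.8], [372.7, 333.3]] ((628.41796875, -222.51904296875), (61.30473327636719, 38.09291458129883), 4.2558698654174805)
hin [256.90251135 195.01853103] 172.0703125 [353.99339286 193.23265731] 153.125 (array([0.62947538, 0.15024828, 0.07621173]), np.float64(0.00330723364806131))
wal [432.13293857 192.74024924] 214.4765625 [392.8937391 332.1798033] 237.3515625 (array([ 0.63013955, -0.22349214,  0.07559859]), np.float64(0.00023314893432756055))
t 32.5 pos [0.4066 0.1249 0.2333] yaw -172.63 F [ 0.3  0.  -0.4] op 0.36 | shift [ 0.066 -0.159  0.222] turn 0.0819
```

View pics/f10.png

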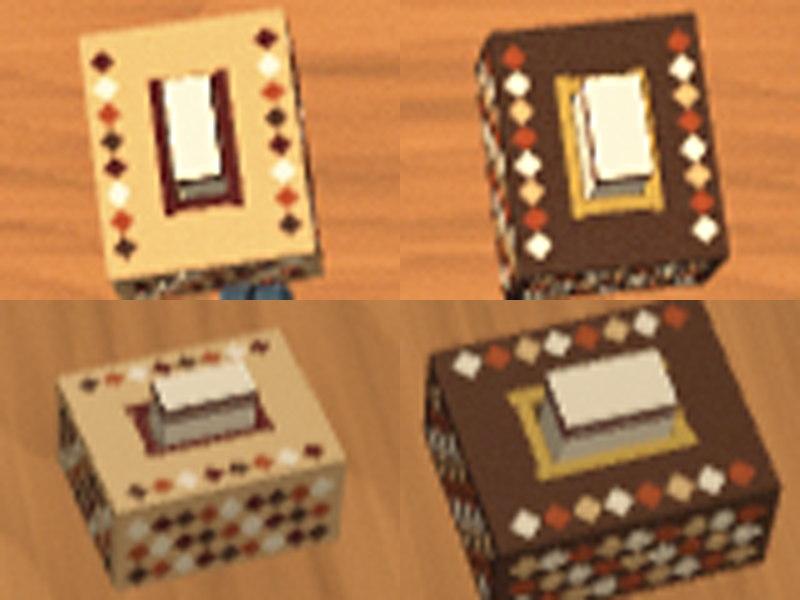

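View pics/t10.png

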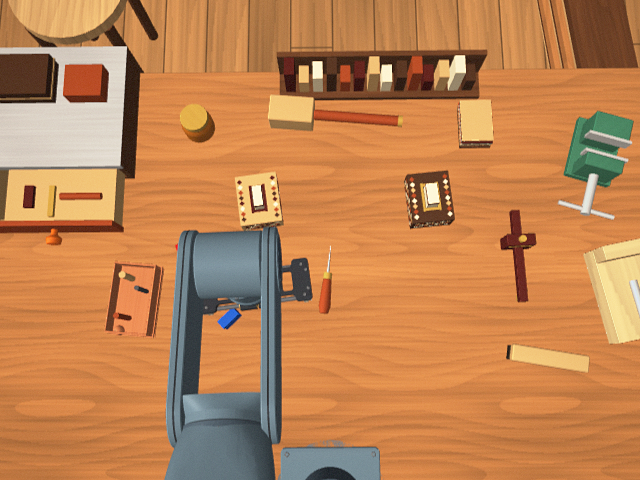

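The walnut key stands 21.5 mm proud, which is right. The hinoki figure of about 25 mm has a 3.3 mm ray gap, and its side mask (153 px) probably picks up some pale box top, so I'll check it with a stricter measure.

```bash
python3 - <<'E' | tail -14
from meas import *
T=cam("top");S=cam("side")
im=S["frame"][182:216,332:376]
big=cv2.resize(im,None,fx=17,fy=17,interpolation=cv2.INTER_NEAREST)[...,::-1].copy()
# predicted top-face corners for 22 and 26 mm proud, from rim centre measured earlier in same cameras
yaw=np.radians(7.6); c0=np.array([.6279,.1514,.0508])
for h,col in((.022,(255,0,0)),(.026,(0,0,255))):
    P=[]
    for sx,sy in((1,1),(1,-1),(-1,-1),(-1,1)):
        X=c0+[sx*.022*np.cos(yaw)-sy*.01*np.sin(yaw),sx*.022*np.sin(yaw)+sy*.01*np.cos(yaw),h]
        u,v=proj(S,X); P.append([(u-332+.5)*17,(v-182+.5)*17])
    cv2.polylines(big,[np.int32(P)],True,col,1)
cv2.imwrite("pics/hs.png",big)
for bt in (185,195,205):
    p=quad(T,259,199,22,34,lambda im,h:(im[...,2]>bt)&(im[...,0]>215)); q=quad(S,355,197,26,20,lambda im,h:(im[...,0]>195)&(h[...,1]<48))
    print(bt,p[0],p[2],q[0],q[2],q[1].round(1).tolist(),tri(T,p[0],S,q[0]))
print(im[::3,20].tolist())
E
```

```text
[[280.3, 180.4], [279.9, 185.8], [262.6, 185.8], [263.1, 180.7]] ((451.0721740722656, 245.4701385498047), (18.525917053222656, 41.21504592895508), 80.53390502929688)
keyR [421.3 279.9] 224.4296875 [294.5 342.1] 244.6484375 tri [ 0.4471 -0.1981  0.0496] gap 0.0002
    [[417.2, 269.6], [427.3, 270.4], [425.8, 290.2], [415.9, 289.3]] ((446.9918518066406, -198.75006103515625), (21.493196487426758, 42.28289031982422), 84.52593231201172)
    [[305.1, 336.1], [306.1, 346.3], [283.7, 347.9], [283.3, 337.7]] ((447.3301086425781, -197.8831787109375), (22.648681640625, 42.20170974731445), 85.20121765136719)
hin [257.6 198.2] 417.296875 [352.4 201. ] 253.21875 tri [0.6279 0.1514 0.0508] gap 0.001
    [[262.9, 183.8], [266.9, 210.1], [252.1, 212.6], [248.7, 186.1]] ((627.577880859375, 151.63629150390625), (60.00203323364258, 32.6209716796875), 9.093605995178223)
    [[366.8, 202.8], [342.6, 208.2], [338.3, 199.4], [362.3, 193.8]] ((628.8851928710938, 151.30824279785156), (59.026283264160156, 30.86587142944336), 8.457005500793457)
wal [430.3 196.2] 489.7109375 [391.  338.3] 587.1796875 tri [ 0.628
[... 543 characters left out ...]
0.07061775]), np.float64(0.020052291260524317))
195 [256.88936857 195.00322762] 170.8984375 [361.72321429 193.0327381 ] 0.1640625 [[361.7, 192.7], [361.9, 193.2], [361.8, 193.3], [361.6, 193.2]] (array([0.63966422, 0.15126505, 0.07058299]), np.float64(0.020053097630483643))
205 [256.88997155 195.04445218] 166.8203125 [361.72321429 193.0327381 ] 0.1640625 [[361.7, 192.7], [361.9, 193.2], [361.8, 193.3], [361.6, 193.2]] (array([0.63962122, 0.15126467, 0.07057286]), np.float64(0.020141429588341586))
[[176, 118, 68], [179, 121, 68], [208, 169, 116], [213, 179, 130], [228, 210, 179], [223, 205, 174], [112, 82, 64], [159, 142, 115], [114, 60, 47], [209, 171, 115], [210, 174, 121], [209, 171, 115]]
```

View pics/hs.png

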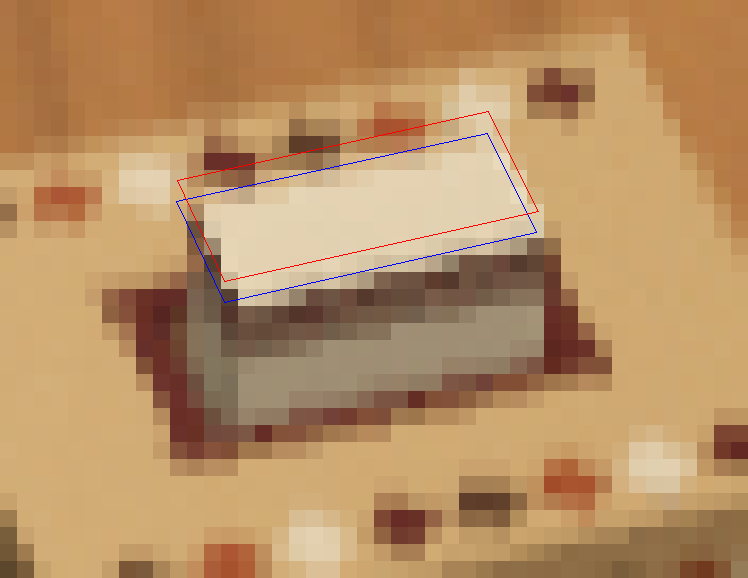

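The key's top lies at or just below the 22 mm (blue) outline, clearly below the 26 mm (red) one, so it is home. The earlier 25 mm reading came from the mask merging with a pale inlay. Everything is at rest and the arm is clear.

```bash
python3 -c "
from rig import ctrl,readout
print(readout.observe()['contact_force'],readout.observe()['t']); print(ctrl.sign_off())"
```

```text
[ 0.62169035 -0.61464452 -0.42552123] 32.6
the job is handed in; nothing more can be done
None
```

I felt each key and seated both: the left one (pinched at 20.0, then 19.6 mm) is in the hinoki box and the right one (23.9 mm) is in the walnut box. I handed the job in at 32.6 s with the arm clear of everything. `sign_off` reports no verdict.

- **Seating:** I pressed each key from above with shut fingers until it stopped solid, at about 21 N on hinoki and 24 N on walnut. The highest wrist readings were close to your 25 N limit but below it.
- **Mishap:** While checking the walnut key, the fingers had not shut before going down. They caught the key and pulled it up about 4–5 mm. I let go, shut them fully and pressed it back down to a hard stop.
- **Last checks:** The walnut key measures 21.5 mm out of the box, against 22 mm expected. The hinoki key first measured about 25 mm. That figure was unreliable (3.3 mm ray gap, pale box top in the colour mask). An outline drawn at 22 mm on the side picture agreed with home, as did the push.
- **Bystanders:** The awl and marking gauge looked unmoved in the last top view. So did the copper tin and the blue and red blocks, as far as the arm let me see.

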